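# Take two stacks of canisters and seasonings apart and set each in its place for cooking

## Task

The canisters and seasonings were piled up to wipe the worktop; set them out again for cooking. First take the two seasonings off the canister lids, leaving the canisters where they are: stand the salt shaker in the blue dish and the brown-capped spice jar in the terracotta dish. Then set the green-stickered canister of white rice in the middle of the scale's pale platform and the yellow-stickered canister of mixed beans in the middle of the round cork trivet, all upright, put down gently and let go, without toppling anything or shifting the kitchen timer or the roll of tape.

Things in the scene. Friction and masses are not known exactly. Their poses are not given: they have to be found in the camera images.
- rice_can_center (a point): Rice canister: clear squarish canister, white rice inside, flat white lid with a round green sticker, 103 mm tall. Lid (upper 24 mm) 68 x 68 mm, straight body below 56 x 56 mm; grip across flat sides of either. 0.25 to 0.5 kg. Starts upright on the worktop with the salt shaker or the spice jar on its lid. Point: its centre, 51.5 mm above its underside; z up, x and y square to its sides
- bean_can_center (a point): Bean canister: clear squarish canister, mixed beans inside, flat white lid with a round yellow sticker, 103 mm tall. Lid (upper 24 mm) 68 x 68 mm, straight body below 56 x 56 mm; grip across flat sides of either. 0.25 to 0.5 kg. Starts upright on the worktop with the salt shaker or the spice jar on its lid. Point: its centre, 51.5 mm above its underside; z up, x and y square to its sides
- shaker_center (a point): Salt shaker: clear round shaker with pale grey-white salt and a grey domed cap, 90 mm tall; body 44 mm in diameter up to 66 mm height, cap 34 mm. At the start it stands upright on the lid of one of the canisters. This point is its centre, half-way up (45 mm above its underside); z up
- jar_center (a point): Spice jar: slim round jar with dark brown flat cap and white and orange label, 41 mm in diameter, 105 mm tall. At the start it stands upright on the lid of the other canister. This point is its centre, half-way up (52.5 mm above its underside); z up
- blue_dish_floor (a point): Blue dish, the place for the salt shaker: small round shallow dish, 80 mm outer and 72 mm inner diameter, rim 12 mm above the worktop, flat floor 5 mm above it; does not move. This point is the centre of its inner floor; z up
- red_dish_floor (a point): Terracotta (orange-brown) dish, the place for the spice jar: same shape as the blue one; does not move. This point is the centre of its inner floor; z up
- scale_platform (a point): Kitchen scale, the place for the rice canister: flat black scale 230 x 190 x 22 mm with a pale square-edged platform (166 mm along its x, 184 mm along its y) at the far end and a black strip with display on the robot's side; does not move. This point is the centre of the platform's top face, 22 mm above the worktop; z up, x from the display towards the platform
- trivet_top (a point): Cork trivet, the place for the bean canister: round cork disc 116 mm in diameter, 10 mm thick, with a thin darker ring; does not move. This point is the centre of its top face; z up
- timer_center (a point): Kitchen timer: loose bystander to be left alone, red and white round wind-up timer, 70 mm in diameter, 53 mm tall. This point is its centre, half-way up. Behind it, from about 0.6 m in front of the robot and 0.46 m above the worktop, hangs a wall cabinet: keep the wrist clear of it
- tape_center (a point): Roll of tape: loose bystander to be left alone, beige ring lying flat, 97 mm outer diameter, 25 mm tall. This point is its centre, half-way up
Mind the look-alikes: they are no part of the job. What is shaped like the part that bears shaker_center but turquoise is not meant.

How it is judged:
By the outcome, as a careful person would: the job done as asked, in the order asked, and still so for the second after the job is handed in, with the robot touching nothing.
It also fails if it takes over 112 s, if anything falls off the work surface, if the arm or the gripper's body presses on something with over 40 N, if the wrist force passes 120 N, or if a joint passes its speed limit or range.

## Robot

A 7-joint arm with a two-finger parallel gripper is mounted at the origin on a cart in front of the work surface, level with it; the furniture and walls round the work are solid. World frame = base frame: x ahead of the robot, y to its left, z up, the work surface at z = 0. Lengths are in mm, angles in rad, forces in N, time in s.
With the tool pointing down it reaches from about 400 to 850 mm from the base axis. Payload 4.4 kg.
Tool frame: the origin (TCP) lies at the very end of the fingers, on their centre line; the grasp point (between the pads) lies 19 mm behind it; z points along the fingers, y is the line along which they close (so a half turn about z gives the same grasp; the last joint's range is limited). The gripper opens to 94 mm and grips with 3 to 60 N. Pads are 16 mm wide; open, the fingers measure 119 mm over their backs; the gripper's body (75 mm by 177 mm) begins 78 mm behind the grasp point.
Start: joints at [1.169, 0.628, 0.038, 1.517, -0.027, 0.996, -0.02], TCP at [214.221, -613.7, 178.778] pointing down, gripper open.
Joint ranges: [-3.06, 3.06], [-0.37, 2.12], [-1.25, 1.32], [0.18, 2.47], [-1.1, 4.24], [0.23, 1.98], [-2.94, 2.94]. Speed limits (rad/s): [2.57, 2.57, 3.14, 3.14, 3.14, 3.14, 3.14].

## Interface

Orientations are given as [roll, pitch, yaw] about the fixed x, y, z axes, in that order (R = Rz(yaw) Ry(pitch) Rx(roll)).
In Python, from workcell import arm, vision gives the robot as it stands.
- The arm moves only by the shell command python3 -m crank 'ROWS' [FORCE]. ROWS is JSON, a list of rows, each a list of 5 numbers: the shift along the tool's x, y, z in m, then the turn about the tool's z in degrees, then the closure, from 0 (fully open) to 1 (shut). In form: [[dx, dy, dz, yaw, fingers], ...]. A call has 1 to 10 rows; each row shifts and turns the commanded pose from where the row before left it, along the tool's axes as they then stand; what a row does not reach is not made up. A row lasts 1/10 s, in which the tool goes at most 50 mm and 8.59 degrees, less where a joint would pass 70% of its speed; a pose out of reach is approached as far as the arm can. A call with a gripper value outside its range is refused whole. The fingers move at their own pace and stop on an object; FORCE is the grip in N (left out, the last holds). Time passes only in rows, so rows that do not move let the fingers close. It gives the time, the measured TCP pose, the force, the opening and the grip force at its end, in the units of the state.
- arm.read_state(): the state, without advancing time (a new reading comes with each control period).
- vision.grab_frame(name): name is "scene" or "side" or "wrist"; returns a dict with "pixels" (400x640x3 uint8, red, green, blue), "depth" (400x640 float32, mm along the optical axis (not along the pixel's ray), 0 where there is no reading), "fx", "fy", "cx", "cy" (pixels), "pose" (4x4, takes a point from camera to world coordinates); the wrist camera has in their place "T_tool_cam" (4x4, takes a point from camera to tool coordinates, whose origin is the TCP and whose axes are the flange's). Camera axes: x right, y down, z forward; pixel columns grow to the right and rows downward; lengths in mm; the calibration is good to about 2 mm. A picture is of the moment at which its call begins: read the wrist's pose just before it.
- arm.job_done(): hands the job in; it is judged then, once.
The state is a dict: "time": time; "joint_positions": joint angles; "dq": joint speeds; "effort": joint torques, N m; "tcp_pos": TCP position; "orientation": TCP orientation; "wrist_force": force on the tool from outside, world axes, zero at the start; "moment": the same for the moment, N m; "finger_gap": opening from 0.0 (shut) to 1.0 (fully open); "grip_force": force on a finger pad.
Only numpy, scipy, OpenCV 4.12 (cv2) and the standard library are available. Lean on these libraries where they do the work, as an engineer would, in place of code of your own. Each camera call takes 0.05 s, during which the arm holds its last target. There are 200 camera calls.

## Working session

There is one attempt and no reset: what is moved stays moved. The work goes in short steps, Python scripts to look and compute and a shell command to move; the robot and the scene stay as the last step left them, time stands still between calls to the robot, and variables do not carry over. Pictures are saved under pics/ and viewed, at most 14 in all, crops included, and the job is handed in when it is done.

```bash
ls; mkdir -p pics
python3 - <<'E'
from workcell import arm, vision
import cv2, pickle
s=arm.read_state(); print(s)
for n in("scene","side"):
    f=vision.grab_frame(n); pickle.dump(f,open(f"pics/{n}0.pkl","wb")); cv2.imwrite(f"pics/{n}0.png",f["pixels"][:,:,::-1])
    print(f["fx"],f["fy"],f["cx"],f["cy"]); print(f["pose"].round(3))
E
```

```text
pics
{'time': 0.0, 'joint_positions': array([ 1.16922047,  0.62934919,  0.0384568 ,  1.51835877, -0.02699032,
        0.99628462, -0.01999497]), 'dq': array([ 7.41376130e-04,  1.71828314e-04, -5.16125580e-05,  3.79394866e-04,
        2.89194381e-04,  1.77485164e-04, -4.11156609e-04]), 'effort': array([ 1.84084588e-04, -5.49737084e+01,  1.14331115e+00, -1.86633199e+01,
       -5.22705156e-02,  2.38759612e-02,  1.84265255e-04]), 'tcp_pos': array([ 213.95543078, -613.02117879,  177.85541657]), 'orientation': array([-3.13971163e+00,  4.15849924e-05,  3.35774397e-01]), 'wrist_force': array([-0.41322632, -0.11703776, -0.92664909]), 'moment': array([0.0665048 , 0.01921375, 0.00639038]), 'grip_force': 0.0, 'finger_gap': 0.9992189893294562}
395.4556831616785 395.4556831616785 314.53467813399925 199.2346942658493
[[-6.120000e-01 -6.910000e-01  3.840000e-01  3.873800e+01]
 [-7.910000e-01  5.280000e-01 -3.100000e-01  3.670790e+02]
 [ 1.100000e-02 -4.930000e-01 -8.700000e-01  1.194576e+03]
 [ 0.000000e+00  0.000000e+00  0.000000e+00  1.000000e+00]]
442.6567364705958 442.6567364705958 322.2156066739657 197.7457125134288
[[ 9.210000e-01 -2.970000e-01  2.510000e-01  1.613290e+02]
 [-3.880000e-01 -6.740000e-01  6.290000e-01 -8.699680e+02]
 [-1.800000e-02 -6.770000e-01 -7.360000e-01  1.147918e+03]
 [ 0.000000e+00  0.000000e+00  0.000000e+00  1.000000e+00]]
```

View pics/scene0.png

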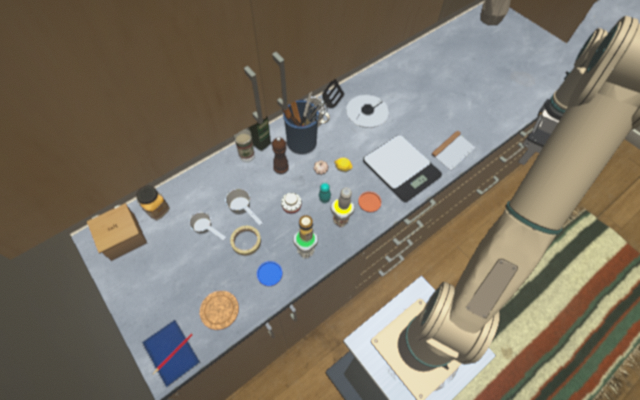

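View pics/side0.png

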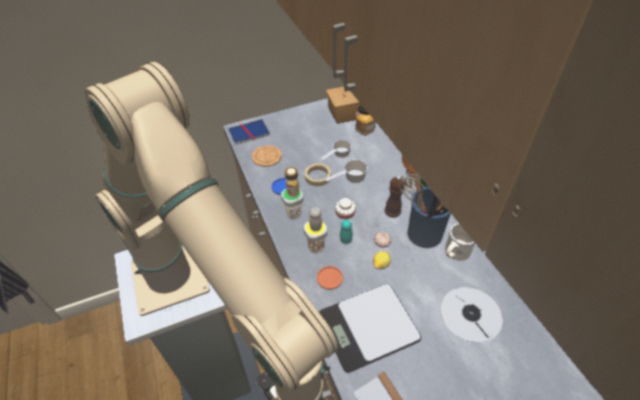

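The scene view shows the jar on the green (rice) lid at (306,235) and the shaker on the yellow (bean) lid at (343,205). The blue dish is at (269,273), terracotta at (370,202), trivet at (219,310), scale at (402,163), timer at (291,203), tape at (245,240) and the turquoise look-alike at (325,192). The side view agrees with this.

```bash
cat > h.py <<'E'
import numpy as np, cv2, pickle
from workcell import arm, vision
def cloud(f, T=None):
    v,u=np.mgrid[0:400,0:640]; d=f["depth"].astype(float)
    P=np.stack([(u-f["cx"])/f["fx"]*d,(v-f["cy"])/f["fy"]*d,d],-1)
    T=f["pose"] if T is None else T
    W=P@T[:3,:3].T+T[:3,3]; W[d<=0]=np.nan
    return W
def ray(f,uv,z,T=None):
    T=f["pose"] if T is None else T
    uv=np.atleast_2d(uv).astype(float)
    d=np.c_[(uv[:,0]-f["cx"])/f["fx"],(uv[:,1]-f["cy"])/f["fy"],np.ones(len(uv))]@T[:3,:3].T
    return (T[:3,3]+d*((z-T[2,3])/d[:,2])[:,None])[:,:2]
def project(f,p):
    T=f["pose"]; c=T[:3,:3].T@(np.array(p,float)-T[:3,3])
    return np.array([c[0]/c[2]*f["fx"]+f["cx"],c[1]/c[2]*f["fy"]+f["cy"]])
E
python3 - <<'E'
from h import *
for n,seeds in (("scene",dict(blue=(269,273),red=(370,202),triv=(219,310),scale=(400,163),green=(306,243),yel=(343,211),jarcap=(305,220),shkcap=(345,192),timer=(291,203),turq=(325,192))),("side",dict(blue=(279,187),red=(330,278),triv=(267,156),scale=(378,322),green=(292,198),yel=(316,233),jarcap=(291,173),shkcap=(315,213),timer=(345,207),turq=(346,232)))):
    f=pickle.load(open(f"pics/{n}0.pkl","rb")); W=cloud(f); hsv=cv2.cvtColor(f["pixels"],cv2.COLOR_RGB2HSV)
    for k,(u,v) in seeds.items(): print(n,k,hsv[v,u],np.nanmedian(W[v-1:v+2,u-1:u+2].reshape(-1,3),0).round(0))
a=cv2.imread("pics/scene0.png")[140:340,190:460]; b=cv2.imread("pics/side0.png")[130:300,230:460]
cv2.imwrite("pics/z.png",np.hstack([cv2.resize(a,(440,326),interpolation=2),cv2.resize(b,(360,326))]))
E
```

```text
scene blue [109 186 229] [442. 218.   5.]
scene red [  9 151 218] [ 439. -202.    5.]
scene triv [ 16 116 191] [435. 401.  11.]
scene scale [103  14 225] [ 489. -387.   23.]
scene green [ 67 174 208] [417.  91. 105.]
scene yel [ 30 255 247] [434. -66. 103.]
scene jarcap [ 29  22 234] [438.  77. 208.]
scene shkcap [ 94   9 192] [447. -77. 190.]
scene timer [ 28  21 204] [580.  30.  52.]
scene turq [ 87 132 104] [534. -76.  75.]
side blue [111 174 214] [429. 218.   5.]
side red [  9 137 219] [ 444. -204.    5.]
side triv [ 15 111 219] [440. 391.   8.]
side scale [110   7 226] [ 505. -396.   22.]
side green [ 64 110 181] [427.  58. 106.]
side yel [ 29 145 239] [ 444. -102.  103.]
side jarcap [ 20  55 221] [434.  66. 206.]
side shkcap [ 19  15 191] [446. -96. 188.]
side timer [ 19  34 187] [588.   0.  48.]
side turq [ 86 111 117] [ 543. -102.   56.]
```

View pics/z.png

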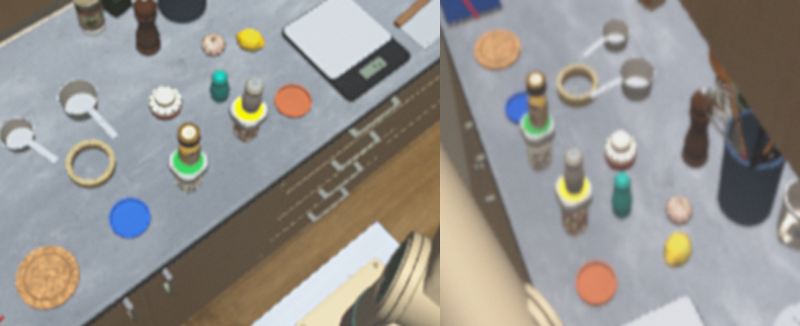

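```bash
cat >> h.py <<'E'
def pts(fs,lo,hi,box,m=None):
    out=[]
    for f,W in fs:
        k=(W[...,2]>lo)&(W[...,2]<hi)&(W[...,0]>box[0])&(W[...,0]<box[1])&(W[...,1]>box[2])&(W[...,1]<box[3])
        if m is not None: k&=m(cv2.cvtColor(f["pixels"],cv2.COLOR_RGB2HSV).astype(int))
        out.append(W[k])
    return out
E
python3 - <<'E'
from h import *
fs=[(f,cloud(f)) for f in (pickle.load(open(f"pics/{n}0.pkl","rb")) for n in("scene","side"))]
def rep(name,lo,hi,box,m=None,z=None):
    for P,n in zip(pts(fs,lo,hi,box,m),("sc","si")):
        if len(P)<8: print(name,n,len(P)); continue
        q=P[:,:2].astype(np.float32); r=cv2.minAreaRect(q); c=cv2.minEnclosingCircle(q)
        print(name,n,len(P),"rect",np.round(r[0],1),np.round(r[1],1),round(r[2],1),"circ",np.round(c[0],1),round(c[1],1),"z",np.median(P[:,2]).round(1))
rep("ricelid",97,110,(370,500,10,130))
rep("beanlid",97,110,(380,510,-150,-30))
rep("jartop",195,220,(370,500,10,130))
rep("shktop",165,220,(380,510,-150,-30))
rep("blue",-5,20,(380,510,150,290),lambda h:(abs(h[...,0]-110)<8)&(h[...,1]>120))
rep("red",-5,20,(380,520,-270,-150),lambda h:(abs(h[...,0]-9)<5)&(h[...,1]>100))
rep("triv",4,20,(340,540,300,480),lambda h:(abs(h[...,0]-15)<6)&(h[...,1]>75))
rep("scalepl",15,30,(380,680,-540,-250),lambda h:(h[...,2]>185)&(h[...,1]<40))
rep("timer",20,70,(530,640,-50,80))
rep("tape",15,35,(480,640,100,280))
rep("turq",15,120,(490,590,-140,-50),lambda h:(abs(h[...,0]-87)<6)&(h[...,1]>80))
E
```

```text
ricelid sc 231 rect [423.9  90.1] [73.  56.9] 49.1 circ [430.3  84.4] 37.1 z 102.3
ricelid si 164 rect [429.1  69. ] [59. 73.] 61.9 circ [432.   75.3] 37.1 z 102.4
beanlid sc 205 rect [442.1 -69.9] [72.8 57.5] 35.7 circ [444.7 -74.3] 37.0 z 102.3
beanlid si 181 rect [447.9 -87.1] [59.1 70.6] 61.8 circ [449.8 -82.8] 35.8 z 102.2
jartop sc 167 rect [434.3  78.3] [36.3 39.6] 52.6 circ [434.   78.8] 20.5 z 207.6
jartop si 128 rect [437.3  75.3] [42.6 37.9] 66.2 circ [435.5  76.5] 22.6 z 206.5
shktop sc 119 rect [445.3 -79.2] [33.2 28.9] 53.5 circ [446.7 -80.5] 17.0 z 186.1
shktop si 121 rect [451.2 -89.4] [31.4 28. ] 7.7 circ [450.8 -88.1] 16.5 z 183.9
blue sc 478 rect [438.3 219.8] [74.9 76.5] 55.4 circ [438.8 217.2] 40.5 z 5.2
blue si 152 rect [430.1 225.8] [72.  46.7] 42.4 circ [437.6 217.3] 37.2 z 5.0
red sc 346 rect [ 439.8 -199.2] [72.2 77.1] 47.4 circ [ 438.9 -201. ] 40.2 z 5.4
red si 433 rect [ 443.2 -204.5] [76.1 74.7] 30.1 circ [ 443.4 -203.2] 40.5 z 4.7
triv sc 1152 rect [437.1 401.2] [111.3 112.9] 50.5 circ [437.3 400.6] 57.4 z 9.8
triv si 443 rect [439.2 394.9] [113.8 109.6] 54.4 circ [437.2 395.1] 58.1 z 9.5
scalepl sc 1853 rect [ 547.2 -386.6] [248.9 187. ] 0.4 circ [ 543.3 -387.5] 145.2 z 21.7
scalepl si 3653 rect [ 510.2 -387.5] [187.7 167. ] 89.9 circ [ 511.3 -389. ] 118.7 z 21.5
timer sc 302 rect [592.7  22. ] [66.3 66. ] 5.2 circ [593.8  21.3] 34.5 z 36.3
timer si 286 rect [594.8  11.9] [59.4 67.4] 68.1 circ [597.9  15.4] 35.8 z 35.7
tape sc 336 rect [579.5 230.3] [121.4  97.2] 76.6 circ [589.1 230.8] 67.6 z 23.5
tape si 233 rect [580.4 225.5] [127.   95.4] 79.1 circ [593.4 226.6] 69.4 z 22.9
turq sc 164 rect [544.3 -82.8] [30.9 33. ] 57.8 circ [544.1 -82.7] 18.2 z 67.5
turq si 182 rect [546.6 -93.6] [32.3 28.6] 67.9 circ [548.2 -94.7] 17.7 z 62.5
```

```bash
python3 -m crank '[[0,0,-0.02,-7.86,0],[0,0,-0.02,-7.86,0],[0,0,-0.02,-7.86,0],[0,0,-0.02,-7.86,0],[0,0,-0.02,-7.86,0],[0,0,-0.02,-7.86,0],[0,0,-0.02,-7.86,0],[0,0,-0.02,-7.86,0],[0,0,-0.02,-7.86,0],[0,0,0,0,0]]' 30; python3 -c "
from workcell import vision
print(vision.grab_frame('wrist')['T_tool_cam'])"
```

```text
time: 1.1
tcp_pos: [214.8, -614.9, 361.1]
orientation: [3.139, 0.004, 1.571]
wrist_force: [0.6, -0.3, 0.6]
finger_gap: 1.002
grip_force: 0.0
[[-7.67406206e-04 -9.60917773e-01 -2.76832883e-01  8.13680749e+01]
 [ 9.99999621e-01 -6.23357351e-04 -6.08348096e-04  1.43761791e-01]
 [ 4.12006685e-04 -2.76833245e-01  9.60917887e-01 -2.05468517e+02]
 [ 0.00000000e+00  0.00000000e+00  0.00000000e+00  1.00000000e+00]]
```

```bash
python3 -m crank '[[0.02,0.044,0,0,0],[0.02,0.044,0,0,0],[0.02,0.044,0,0,0],[0.02,0.044,0,0,0],[0.02,0.044,0,0,0],[0.045,0,0,0,0],[0.045,0,0,0,0],[0.045,0,0,0,0],[0.045,0,0,0,0],[0.045,0,0,0,0]]';  python3 -m crank '[[0.04,0,0,0,0],[0.04,0,0,0,0],[0.04,0,0,0,0],[0.04,0,0,0,0],[0.04,0,0,0,0],[0.04,0,0,0,0],[0.04,0,0,0,0],[0.04,0,0,0,0],[0.04,0,0,0,0],[0,0,0,0,0]]'
cat >> h.py <<'E'
from scipy.spatial.transform import Rotation as Ro
def wrist(name):
    s=arm.read_state(); f=vision.grab_frame("wrist")
    T=np.eye(4); T[:3,:3]=Ro.from_euler("xyz",s["orientation"]).as_matrix(); T[:3,3]=s["tcp_pos"]
    f["pose"]=T@f["T_tool_cam"]; f["tcp"]=s["tcp_pos"]
    cv2.imwrite(f"pics/{name}.png",f["pixels"][:,:,::-1]); pickle.dump(f,open(f"pics/{name}.pkl","wb"))
    print("tcp",s["tcp_pos"].round(1),"yaw",np.degrees(s["orientation"][2]).round(2)); return f,cloud(f)
def rep(name,fs,lo,hi,box,m=None):
    for P in pts(fs,lo,hi,box,m):
        if len(P)<8: print(name,len(P)); continue
        q=P[:,:2].astype(np.float32); r=cv2.minAreaRect(q); c=cv2.minEnclosingCircle(q)
        print(name,len(P),"rect",np.round(r[0],1),np.round(r[1],1),round(r[2],1),"circ",np.round(c[0],1),round(c[1],1),"z",np.median(P[:,2]).round(1))
BLUE=lambda h:(abs(h[...,0]-110)<8)&(h[...,1]>120)
RED=lambda h:(abs(h[...,0]-9)<5)&(h[...,1]>100)
CORK=lambda h:(abs(h[...,0]-15)<6)&(h[...,1]>75)
E
python3 - <<'E'
from h import *
fs=[wrist("w1")]
rep("jar",fs,195,220,(370,500,10,130))
rep("shk",fs,165,220,(380,510,-150,-30))
rep("rice",fs,97,110,(370,500,10,130))
rep("bean",fs,97,110,(380,510,-150,-30))
rep("red",fs,-5,20,(380,520,-270,-150),RED)
E
```

```text
time: 2.15
tcp_pos: [433.2, -286.5, 357.0]
orientation: [-3.139, -0.002, 1.567]
wrist_force: [0.3, 0.0, 0.9]
finger_gap: 1.002
grip_force: 0.0
time: 3.15
tcp_pos: [432.9, 76.9, 357.8]
orientation: [-3.14, -0.003, 1.577]
wrist_force: [0.1, 0.0, -0.1]
finger_gap: 1.001
grip_force: 0.0
tcp [432.9  76.9 357.8] yaw 90.33
jar 966 rect [437.7  77.7] [39.6 39.1] 44.8 circ [437.7  77.4] 20.1 z 207.5
shk 559 rect [451.6 -80.8] [32.9 30.5] 0.3 circ [451.3 -82.5] 16.9 z 186.3
rice 951 rect [434.3  84.7] [66.6 60. ] 5.5 circ [434.7  82.2] 37.4 z 102.5
bean 819 rect [450.4 -73.7] [66.2 59.6] 4.1 circ [450.3 -76.7] 37.3 z 102.6
red 637 rect [ 439.1 -207.3] [61.4 78.3] 55.1 circ [ 443.1 -201.4] 40.0 z 5.0
```

View pics/w1.png

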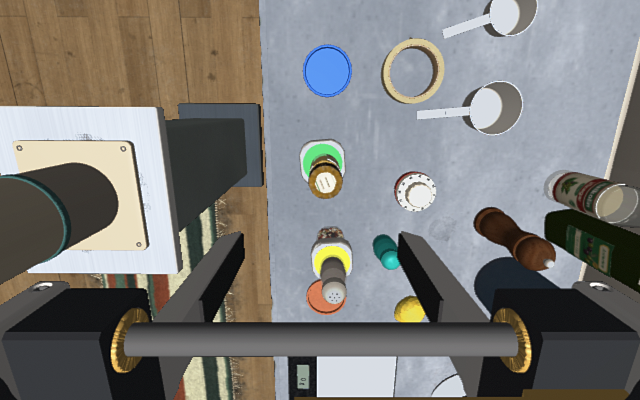

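The wrist view shows the jar cap at (325,182), the shaker cap at (334,290), the red dish at (325,297) and the blue dish at (327,70). Nothing stands beside the jar at grasp height.

```bash
python3 -m crank '[[0.0005,0.0035,0.03,0,0],[0,0,0.04,0,0],[0,0,0.04,0,0],[0,0,0.04,0,0],[0,0,0.03,0,0],[0,0,0.02,0,0],[0,0,0.008,0,0],[0,0,0,0,0],[0,0,0,0,0.4],[0,0,0,0,0.7]]' 25; python3 -m crank '[[0,0,0,0,0.8],[0,0,0,0,0.8],[0,0,0,0,0.8],[0,0,0,0,0.8],[0,0,0,0,0.8],[0,0,0,0,0.8]]' 25
```

```text
time: 4.2
tcp_pos: [438.8, 71.6, 151.7]
orientation: [3.14, -0.0, 1.569]
wrist_force: [0.2, 0.1, -0.7]
finger_gap: 0.87
grip_force: 0.0
time: 4.8
tcp_pos: [438.1, 71.7, 150.9]
orientation: [3.141, 0.0, 1.57]
wrist_force: [-0.2, -0.0, 0.3]
finger_gap: 0.427
grip_force: 25.0
```

Run:
```python
from h import *
for i in range(4):
    fs=[wrist("w2")]
rep("jar",fs,195,220,(370,500,10,130))
f=fs[0][0]; T=f["T_tool_cam"];
```

```text
tcp [438.1  71.7 150.9] yaw 89.98
tcp [438.   71.7 150.8] yaw 89.98
tcp [438.   71.7 150.8] yaw 89.98
tcp [438.   71.7 150.8] yaw 89.98
jar 5996 rect [440.2  77.7] [56.  41.8] 29.7 circ [438.1  81.3] 32.3 z 207.5
```

View pics/w2.png

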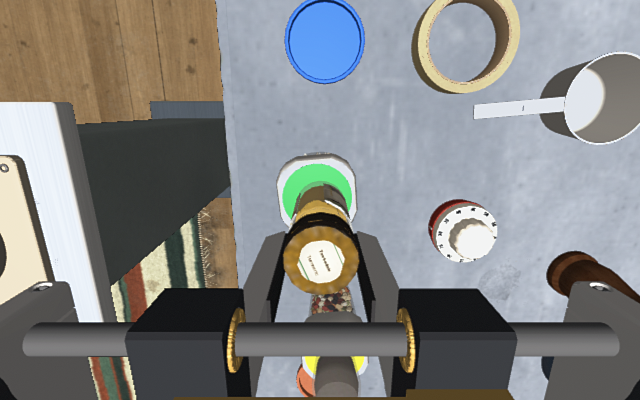

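The jar cap at (320,262) sits about 6 mm off the pads' centre line, towards +y. I'll open slightly, re-centre and grip again.

```bash
python3 -m crank '[[0,0,0,0,0.4],[0,0,0,0,0.4],[0.003,0,0,0,0.4],[0.003,0,0,0,0.4],[0,0,0,0,0.4],[0,0,0,0,0.8],[0,0,0,0,0.8],[0,0,0,0,0.8],[0,0,0,0,0.8],[0,0,0,0,0.8]]' 25
```

```text
time: 6.0
tcp_pos: [438.0, 77.6, 150.8]
orientation: [-3.142, 0.0, 1.57]
wrist_force: [0.3, -0.5, -0.5]
finger_gap: 0.428
grip_force: 25.0
```

```bash
python3 -m crank '[[0,0,-0.02,0,0.8],[0,0,-0.04,0,0.8],[0,0,-0.04,0,0.8],[0,0,-0.015,0,0.8],[0,0,0,0,0.8],[-0.02,0,0,0,0.8],[-0.04,0,0,0,0.8],[-0.04,0,0,0,0.8],[-0.04,0.001,0,0,0.8],[-0.04,0.001,0,0,0.8]]'; python3 -m crank '[[-0.04,0.001,0,0,0.8],[-0.04,0,0,0,0.8],[-0.02,0,0,0,0.8],[0,0,0,0,0.8],[0,0,0,0,0.8],[0,0,0,0,0.8],[0,0,0,0,0.8]]'
python3 - <<'E'
from h import *
fs=[wrist("w3")]
rep("red",fs,-5,20,(380,520,-270,-150),RED)
E
```

```text
time: 7.0
tcp_pos: [438.6, -103.8, 264.2]
orientation: [-3.139, -0.0, 1.571]
wrist_force: [1.3, 0.9, -0.6]
finger_gap: 0.43
grip_force: 25.0
time: 7.7
tcp_pos: [440.9, -200.7, 265.6]
orientation: [-3.141, -0.001, 1.573]
wrist_force: [1.0, 0.1, -0.7]
finger_gap: 0.427
grip_force: 25.0
tcp [ 440.9 -200.7  265.6] yaw 90.13
red 2159 rect [ 445.  -199.1] [74.4 77.8] 87.0 circ [ 444.4 -201. ] 39.4 z 4.7
```

```bash
python3 -m crank '[[0,0.002,0.03,0,0.8],[0,0,0.04,0,0.8],[0,0,0.04,0,0.8],[0,0,0.04,0,0.8],[0,0,0.03,0,0.8],[0,0,0.015,0,0.8],[0,0,0.005,0,0.8],[0,0,0,0,0.8],[0,0,0,0,0.8],[0,0,0,0,0.8]]'
```

```text
time: 8.75
tcp_pos: [443.8, -202.6, 66.9]
orientation: [3.139, 0.001, 1.57]
wrist_force: [-0.3, -0.4, -1.3]
finger_gap: 0.43
grip_force: 25.0
```

Now the last 14 mm, slowly.

```bash
python3 -m crank '[[0,0,0.006,0,0.8],[0,0,0.004,0,0.8],[0,0,0.002,0,0.8],[0,0,0.001,0,0.8],[0,0,0,0,0.8]]'
```

```text
time: 9.25
tcp_pos: [442.7, -202.2, 52.8]
orientation: [-3.141, -0.0, 1.57]
wrist_force: [0.1, -0.7, 0.4]
finger_gap: 0.43
grip_force: 25.0
```

```bash
python3 -m crank '[[0,0,0.001,0,0.8],[0,0,0,0,0.8],[0,0,0,0,0.8]]'; python3 -m crank '[[0,0,0.0005,0,0.8],[0,0,0,0,0.8],[0,0,0,0,0.8]]'
```

```text
time: 9.55
tcp_pos: [442.7, -202.3, 52.7]
orientation: [-3.141, 0.001, 1.57]
wrist_force: [-3.9, 1.0, 11.1]
finger_gap: 0.427
grip_force: 25.0
time: 9.85
tcp_pos: [442.8, -202.4, 52.7]
orientation: [3.142, 0.001, 1.57]
wrist_force: [-3.9, 1.5, 16.5]
finger_gap: 0.428
grip_force: 25.0
```

```bash
python3 -m crank '[[0,0,-0.001,0,0.8],[0,0,0,0,0.5],[0,0,0,0,0.3],[0,0,0,0,0],[0,0,0,0,0],[0,0,0,0,0],[0,0,-0.02,0,0],[0,0,-0.04,0,0],[0,0,-0.05,0,0],[0,0,-0.05,0,0]]' ; python3 -m crank '[[0,0,-0.05,0,0],[0,0,-0.05,0,0],[0.03,0,-0.03,0,0],[0.04,0,0,0,0],[0.04,0.005,0,0,0],[0.02,0.003,0,0,0],[0,0,0,0,0],[0,0,0,0,0],[0,0,0,0,0]]'
python3 - <<'E'
from h import *
fs=[wrist("w4")]
rep("jar",fs,95,115,(380,520,-270,-150))
rep("red",fs,-5,20,(380,520,-270,-150),RED)
rep("shk",fs,165,220,(380,510,-150,-30))
rep("bean",fs,97,110,(380,510,-150,-30))
rep("rice",fs,97,110,(370,500,10,130))
rep("blue",fs,-5,20,(380,510,150,290),BLUE)
E
```

```text
time: 10.85
tcp_pos: [442.3, -201.9, 213.7]
orientation: [-3.141, -0.001, 1.571]
wrist_force: [0.3, -1.3, 0.0]
finger_gap: 0.999
grip_force: 0.0
time: 11.75
tcp_pos: [450.6, -74.1, 342.0]
orientation: [-3.141, 0.001, 1.568]
wrist_force: [-0.2, -0.3, 0.2]
finger_gap: 1.002
grip_force: 0.0
tcp [450.6 -74.1 342. ] yaw 89.83
jar 587 rect [ 442.9 -202.4] [39.1 39.7] 35.1 circ [ 442.8 -202.5] 20.2 z 109.4
red 817 rect [ 444.5 -196.3] [69.4 77.9] 86.9 circ [ 443.8 -200.8] 39.7 z 5.1
shk 669 rect [451.5 -82.7] [32.2 32.4] 0.2 circ [451.4 -83.3] 17.1 z 188.1
bean 1034 rect [450.5 -75.6] [67.  62.9] 1.8 circ [450.9 -77.2] 37.6 z 102.4
rice 2560 rect [434.6  81.3] [66.1 65.9] 5.4 circ [434.9  81.7] 37.6 z 102.8
blue 0
```

View pics/w4.png

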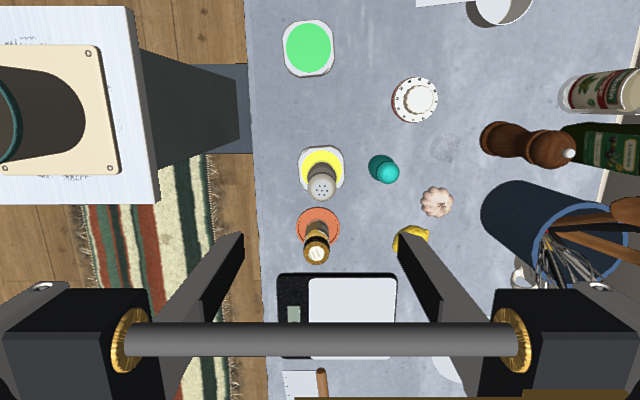

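The jar stands upright in the terracotta dish, cap at (317,248). The shaker cap is at (321,187) on the yellow lid. Next is the shaker.

```bash
python3 -m crank '[[-0.009,0,0.02,0,0],[0,0.001,0.04,0,0],[0,0,0.04,0,0],[0,0,0.04,0,0],[0,0,0.04,0,0],[0,0,0.03,0,0],[0,0,0.006,0,0],[0,0,0,0,0.2],[0,0,0,0,0.3],[0,0,0,0,0.3]]' 20
```

```text
time: 12.8
tcp_pos: [453.3, -81.7, 127.8]
orientation: [3.138, 0.001, 1.57]
wrist_force: [-0.4, -0.6, 0.2]
finger_gap: 0.777
grip_force: 0.0
```

```bash
python3 -m crank '[[-0.001,-0.001,0,0,0.4],[0,0,0,0,0.5],[0,0,0,0,0.7],[0,0,0,0,0.7],[0,0,0,0,0.7],[0,0,0,0,0.7],[0,0,0,0,0.7],[0,0,0,0,0.7]]' 20
```

```text
time: 13.6
tcp_pos: [451.0, -82.3, 126.3]
orientation: [3.141, -0.0, 1.57]
wrist_force: [-0.5, 0.1, 0.3]
finger_gap: 0.373
grip_force: 19.9
```

Run:
```python
from h import *
f,W=wrist("w5"); print(arm.read_state()["finger_gap"],arm.read_state()["grip_force"])
for z in (105,120,140,150,160,175): rep(f"z{z}",[(f,W)],z,z+8,(425,478,-115,-60))
cv2.imwrite("pics/w5c.png",cv2.resize(f["pixels"][120:,180:460,::-1],None,fx=2,fy=2))
```

```text
tcp [451.  -82.3 126.3] yaw 89.98
0.37252168825212445 19.864980277707218
z105 73 rect [457.  -69.2] [13.2 42.9] 76.0 circ [455.4 -75.6] 21.4 z 110.0
z120 102 rect [450.8 -65.3] [35.2  9.9] 1.3 circ [450.9 -70.2] 17.6 z 124.0
z140 400 rect [451.  -69.2] [39.3 15.7] 0.1 circ [451.  -76.6] 19.6 z 144.0
z150 517 rect [451.  -72.2] [50.4 17.7] 2.1 circ [451.1 -73. ] 25.2 z 154.4
z160 612 rect [451.3 -74.5] [18.8 52.7] 84.7 circ [451.5 -72.5] 26.5 z 163.7
z175 965 rect [450.4 -79.6] [27.6 52.4] 81.6 circ [451.5 -72.3] 26.4 z 180.4
```

View pics/w5c.png

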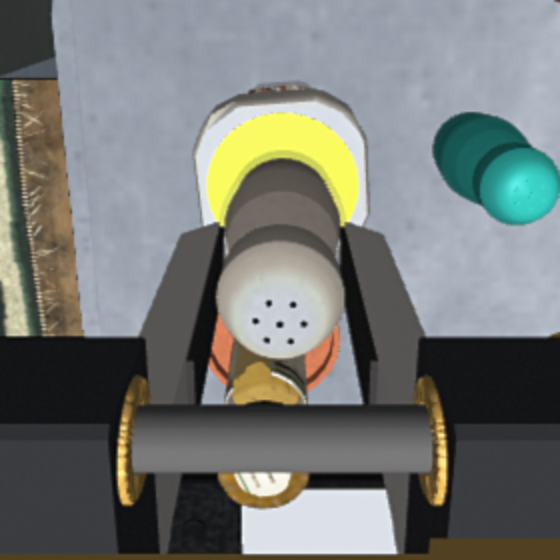

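The shaker is gripped centrally at its slightly waisted body; its cap is at about (280,300) in the crop. I'll lift it and carry it towards the blue dish.

```bash
python3 -m crank '[[0,0,-0.01,0,0.7],[0,0,-0.03,0,0.7],[0,0,-0.03,0,0.7],[0,0,-0.01,0,0.7],[0.02,0,0,0,0.7],[0.04,0,0,0,0.7],[0.04,0,0,0,0.7],[0.04,-0.003,0,0,0.7],[0.04,-0.003,0,0,0.7],[0.04,-0.003,0,0,0.7]]'; python3 -m crank '[[0.035,0,0,0,0.7],[0.03,0,0,0,0.7],[0.014,0,0,0,0.7],[0,0,0,0,0.7],[0,0,0,0,0.7],[0,0,0,0,0.7]]';python3 - <<'E'
from h import *
fs=[wrist("w6")]
rep("blue",fs,-5,20,(380,510,150,290),BLUE)
E
```

```text
time: 14.65
tcp_pos: [441.3, 138.9, 205.9]
orientation: [-3.141, 0.0, 1.57]
wrist_force: [0.0, -0.7, -0.9]
finger_gap: 0.376
grip_force: 19.7
time: 15.25
tcp_pos: [442.2, 214.4, 206.0]
orientation: [-3.141, 0.002, 1.568]
wrist_force: [0.7, 0.0, -1.5]
finger_gap: 0.369
grip_force: 19.7
tcp [442.2 214.4 206. ] yaw 89.83
blue 2844 rect [441.9 219.4] [75.7 78.5] 86.2 circ [442.7 216.3] 41.3 z 4.8
```

```bash
python3 -m crank '[[0.0025,0,0.03,0,0.7],[0,0,0.04,0,0.7],[0,0,0.04,0,0.7],[0,0,0.03,0,0.7],[0,0,0.02,0,0.7],[0,0,0.006,0,0.7],[0,0,0,0,0.7],[0,0,0,0,0.7],[0,0,0,0,0.7]]'; python3 -m crank '[[0,0,0.005,0,0.7],[0,0,0.003,0,0.7],[0,0,0.001,0,0.7],[0,0,0.001,0,0.7],[0,0,0,0,0.7],[0,0,0,0,0.7]]'
```

```text
time: 16.2
tcp_pos: [443.0, 219.5, 41.5]
orientation: [3.139, -0.001, 1.57]
wrist_force: [0.2, 0.2, -1.4]
finger_gap: 0.372
grip_force: 19.7
time: 16.8
tcp_pos: [442.0, 219.3, 30.3]
orientation: [3.142, -0.0, 1.571]
wrist_force: [-0.2, -0.5, -0.5]
finger_gap: 0.372
grip_force: 19.7
```

```bash
python3 -m crank '[[0,0,0.001,0,0.7],[0,0,0.0005,0,0.7],[0,0,0,0,0.7],[0,0,0,0,0.7]]'; python3 -m crank '[[0,0,0.0005,0,0.7],[0,0,0,0,0.7],[0,0,0,0,0.7]]';python3 -m crank '[[0,0,0.0005,0,0.7],[0,0,0,0,0.7],[0,0,0,0,0.7]]'
```

```text
time: 17.2
tcp_pos: [442.1, 219.2, 28.8]
orientation: [3.142, 0.0, 1.57]
wrist_force: [0.6, 1.3, -1.3]
finger_gap: 0.369
grip_force: 19.7
time: 17.5
tcp_pos: [442.1, 219.2, 28.4]
orientation: [3.141, -0.0, 1.57]
wrist_force: [-0.3, -0.5, 0.4]
finger_gap: 0.375
grip_force: 19.8
time: 17.8
tcp_pos: [442.2, 219.3, 28.3]
orientation: [3.141, 0.0, 1.57]
wrist_force: [-0.4, -1.0, 5.7]
finger_gap: 0.373
grip_force: 20.2
```

```bash
python3 -m crank '[[0,0,-0.0005,0,0.6],[0,0,0,0,0.4],[0,0,0,0,0.2],[0,0,0,0,0],[0,0,0,0,0],[0,0,0,0,0],[0,0,-0.02,0,0],[0,0,-0.04,0,0],[0,0,-0.05,0,0],[0,0,-0.05,0,0]]' ; python3 -m crank '[[0,0,-0.05,0,0],[0,0,-0.05,0,0],[-0.04,0,-0.04,0,0],[-0.05,0,0,0,0],[-0.04,0,0,0,0],[-0.01,0,0,0,0],[0,0,0,0,0],[0,0,0,0,0],[0,0,0,0,0]]'
python3 - <<'E'
from h import *
fs=[wrist("w7")]
rep("jar",fs,95,115,(380,520,-270,-150))
rep("shk",fs,65,120,(380,510,150,290))
rep("blue",fs,-5,20,(380,510,150,290),BLUE)
rep("bean",fs,97,110,(380,510,-150,-30))
rep("rice",fs,97,110,(370,500,10,130))
rep("timer",fs,20,70,(530,640,-50,80))
E
```

```text
time: 18.8
tcp_pos: [441.3, 219.0, 189.7]
orientation: [-3.14, 0.0, 1.571]
wrist_force: [0.9, 0.4, -0.3]
finger_gap: 0.999
grip_force: 0.0
time: 19.7
tcp_pos: [441.8, 85.8, 323.6]
orientation: [-3.141, -0.001, 1.573]
wrist_force: [-0.1, 0.6, -0.4]
finger_gap: 0.998
grip_force: 0.0
tcp [441.8  85.8 323.6] yaw 90.15
jar 44 rect [ 443.2 -218.9] [25.6  7.8] 5.6 circ [ 442.9 -216.5] 12.8 z 109.2
shk 581 rect [442.6 217.8] [33.6 33.1] 42.4 circ [442.4 217.8] 17.1 z 90.5
blue 1493 rect [441.2 217.5] [78.1 78.7] 0.2 circ [442.4 217.8] 40.3 z 5.1
bean 1546 rect [450.8 -76.6] [66.4 65.6] 4.8 circ [450.2 -76.5] 37.2 z 102.8
rice 2036 rect [434.6  82. ] [66.2 65.9] 5.8 circ [434.6  81.8] 37.4 z 102.8
timer 1361 rect [597.2  20.1] [67.3 66.1] 0.8 circ [597.   19.7] 34.1 z 35.1
```

View pics/w7.png

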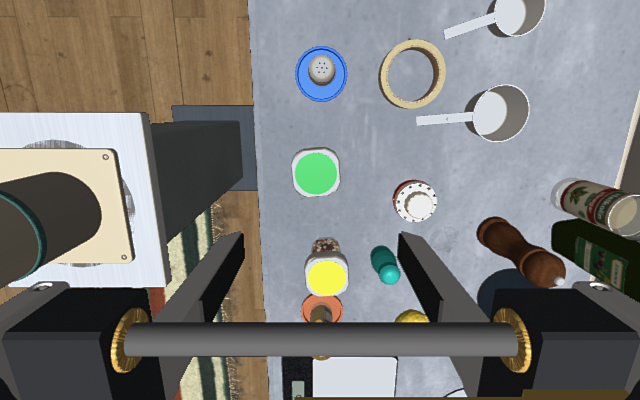

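Both seasonings stand in their dishes: shaker at (321,70), jar at (320,318). The bare lids are at (316,173) green and (327,275) yellow. Next is the rice canister.

```bash
python3 -m crank '[[-0.0038,-0.0072,0,-5.6,0],[0,0,0.04,0,0],[0,0,0.05,0,0],[0,0,0.05,0,0],[0,0,0.03,0,0],[0,0,0.02,0,0],[0,0,0,0,0],[0,0,0,0,0],[0,0,0,0,0]]' 40
python3 - <<'E'
from h import *
fs=[wrist("w8")]
rep("rice",fs,97,110,(370,500,10,130),lambda h:(abs(h[...,0]-67)<15)&(h[...,1]>80))
E
```

```text
time: 20.65
tcp_pos: [435.9, 80.9, 134.8]
orientation: [3.139, -0.0, 1.669]
wrist_force: [-0.3, -1.0, -0.5]
finger_gap: 0.995
grip_force: 0.0
tcp [435.9  80.9 134.8] yaw 95.62
rice 3975 rect [434.5  81.7] [57.1 57.3] 7.1 circ [434.5  81.5] 29.0 z 103.1
```

```bash
python3 -m crank '[[0.001,-0.001,0.02,0,0],[0,0,0.025,0,0],[0,0,0.015,0,0],[0,0,0.005,0,0],[0,0,0,0,0],[0,0,0,0,0]]' 40; python3 -m crank '[[0,0,0,0,0.15],[0,0,0,0,0.2],[0,0,0,0,0.25],[0,0,0,0,0.5],[0,0,0,0,0.5],[0,0,0,0,0.5],[0,0,0,0,0.5],[0,0,0,0,0.5]]'
```

```text
time: 21.3
tcp_pos: [434.6, 81.2, 69.6]
orientation: [3.14, -0.0, 1.668]
wrist_force: [0.6, 0.8, -0.3]
finger_gap: 1.0
grip_force: 0.0
time: 22.1
tcp_pos: [434.1, 81.1, 68.9]
orientation: [3.141, -0.0, 1.668]
wrist_force: [1.3, 0.1, 4.2]
finger_gap: 0.686
grip_force: 39.9
```

```bash
python3 -m crank '[[0,0,-0.01,0,0.5],[0,0,-0.03,0,0.5],[0,0,-0.04,0,0.5],[0,0,-0.04,0,0.5],[0,0,-0.015,0,0.5],[0,0,0,5.6,0.5],[-0.02,0.003,0,0,0.5],[-0.035,0.006,0,0,0.5],[-0.04,0.006,0,0,0.5],[-0.04,0.006,0,0,0.5]]'; python3 -m crank '[[-0.04,0.007,0,0,0.5],[-0.04,0.007,0,0,0.5],[-0.04,0.007,0,0,0.5],[-0.04,0.007,0,0,0.5],[-0.04,0.007,0,0,0.5],[-0.04,0.007,0,0,0.5],[-0.04,0.007,0,0,0.5],[-0.03,0.006,0,0,0.5],[-0.02,0.001,0,0,0.5],[0,0,0,0,0.5]]'; python3 -m crank '[[0,0,0,0,0.5],[0,0,0,0,0.5]]'
python3 - <<'E'
from h import *
f,W=wrist("w9")
rep("plat",[(f,W)],17,27,(380,680,-540,-250),lambda h:(h[...,2]>170)&(h[...,1]<40))
rep("scaleall",[(f,W)],14,27,(360,680,-520,-250))
E
```

```text
time: 23.1
tcp_pos: [453.4, -55.1, 203.6]
orientation: [-3.14, -0.0, 1.572]
wrist_force: [0.2, -0.5, -4.4]
finger_gap: 0.684
grip_force: 39.7
time: 24.1
tcp_pos: [508.2, -387.6, 202.3]
orientation: [-3.139, -0.0, 1.565]
wrist_force: [0.0, -0.1, -2.7]
finger_gap: 0.687
grip_force: 39.7
time: 24.3
tcp_pos: [510.4, -381.8, 203.5]
orientation: [-3.141, -0.002, 1.572]
wrist_force: [1.0, -0.3, -2.3]
finger_gap: 0.686
grip_force: 39.7
tcp [ 510.4 -381.8  203.5] yaw 90.1
plat 11855 rect [ 499.4 -376.6] [159.8 182.7] 89.9 circ [ 507.9 -379.3] 111.9 z 21.6
scaleall 19360 rect [ 479.7 -387.7] [230.1 189.2] 0.1 circ [ 479.5 -387.2] 142.4 z 21.0
```

View pics/w9.png

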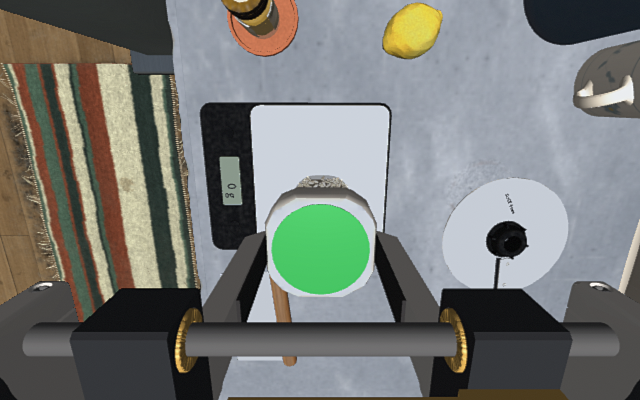

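The rice canister is held upright above the scale, green sticker at (320,249). The platform spans columns 250–391.

```bash
python3 -m crank '[[-0.005,0.001,0.02,0,0.5],[0,0,0.03,0,0.5],[0,0,0.03,0,0.5],[0,0,0.015,0,0.5],[0,0,0.006,0,0.5],[0,0,0,0,0.5],[0,0,0,0,0.5],[0,0,0,0,0.5]]'
python3 - <<'E'
from h import *
f,W=wrist("w10")
rep("sticker",[(f,W)],110,140,(430,590,-460,-310),lambda h:(abs(h[...,0]-67)<15)&(h[...,1]>80))
E
```

```text
time: 25.15
tcp_pos: [512.6, -389.6, 104.2]
orientation: [3.139, 0.001, 1.57]
wrist_force: [0.2, -0.6, -3.7]
finger_gap: 0.684
grip_force: 39.7
tcp [ 512.6 -389.6  104.2] yaw 89.98
sticker 6875 rect [ 512.3 -388.8] [57.8 57.6] 59.9 circ [ 512.5 -389.1] 29.4 z 138.5
```

```bash
python3 -m crank '[[0.0015,-0.001,0.005,0,0.5],[0,0,0.004,0,0.5],[0,0,0.002,0,0.5],[0,0,0,0,0.5],[0,0,0,0,0.5]]'; python3 -m crank '[[0,0,0.001,0,0.5],[0,0,0,0,0.5],[0,0,0,0,0.5]]';  python3 -m crank '[[0,0,0.0005,0,0.5],[0,0,0,0,0.5],[0,0,0,0,0.5]]'
```

```text
time: 25.7
tcp_pos: [510.5, -387.5, 91.5]
orientation: [-3.142, -0.0, 1.57]
wrist_force: [0.6, -0.8, -3.3]
finger_gap: 0.679
grip_force: 39.7
time: 26.0
tcp_pos: [510.7, -387.8, 91.0]
orientation: [3.141, 0.0, 1.57]
wrist_force: [0.4, 0.7, 0.2]
finger_gap: 0.682
grip_force: 39.8
time: 26.3
tcp_pos: [510.8, -388.0, 91.0]
orientation: [3.141, 0.001, 1.57]
wrist_force: [-1.2, 0.7, 6.2]
finger_gap: 0.684
grip_force: 39.9
```

```bash
python3 -m crank '[[0,0,-0.0005,0,0.4],[0,0,0,0,0.25],[0,0,0,0,0.1],[0,0,0,0,0],[0,0,0,0,0],[0,0,-0.02,0,0],[0,0,-0.04,0,0],[0,0,-0.05,0,0],[0,0,-0.05,0,0],[0,0,-0.03,0,0]]'; python3 -m crank '[[0.03,-0.006,0,0,0],[0.04,-0.008,0,0,0],[0.045,-0.009,0,0,0],[0.045,-0.009,0,0,0],[0.045,-0.009,0,0,0],[0.045,-0.009,0,0,0],[0.04,-0.008,0,0,0],[0.021,-0.002,0,-4.8,0],[0,0,0,0,0],[0,0,0,0,0]]'; python3 -m crank '[[0,0,0,0,0],[0,0,0,0,0],[0,0,0,0,0]]'
python3 - <<'E'
from h import *
f,W=wrist("w11")
rep("beansticker",[(f,W)],97,110,(380,510,-150,-30),lambda h:(abs(h[...,0]-30)<6)&(h[...,1]>100))
rep("bean",[(f,W)],97,110,(380,510,-150,-30))
rep("jar",[(f,W)],95,115,(380,520,-270,-150))
rep("ricesticker",[(f,W)],110,140,(430,590,-460,-310),lambda h:(abs(h[...,0]-67)<15)&(h[...,1]>80))
E
```

```text
time: 27.3
tcp_pos: [512.0, -388.0, 285.0]
orientation: [3.137, 0.003, 1.571]
wrist_force: [0.6, 0.7, -0.1]
finger_gap: 1.003
grip_force: 0.0
time: 28.3
tcp_pos: [450.8, -77.2, 280.8]
orientation: [3.141, 0.001, 1.653]
wrist_force: [-1.1, -1.7, -0.3]
finger_gap: 1.001
grip_force: 0.0
time: 28.6
tcp_pos: [450.7, -77.5, 280.4]
orientation: [-3.141, -0.0, 1.652]
wrist_force: [1.2, -1.2, -0.4]
finger_gap: 0.999
grip_force: 0.0
tcp [450.7 -77.5 280.4] yaw 94.65
beansticker 1673 rect [450.9 -77.6] [57.  56.7] 23.5 circ [451.1 -77.6] 28.9 z 103.1
bean 2489 rect [450.8 -77.4] [66.  65.1] 4.8 circ [451.  -77.1] 37.4 z 102.8
jar 774 rect [ 442.4 -202.2] [39.5 39.3] 71.7 circ [ 442.5 -202.3] 20.3 z 109.3
ricesticker 612 rect [ 510.1 -375. ] [56.2 34.4] 6.4 circ [ 511.5 -384.9] 28.8 z 125.2
```

```bash
python3 -m crank '[[0,0,0.03,0,0],[0,0,0.05,0,0],[0,0,0.05,0,0],[0,0,0.04,0,0],[0,0,0.025,0,0],[0,0,0.01,0,0],[0,0,0.005,0,0],[0,0,0,0,0],[0,0,0,0,0],[0,0,0,0,0]]' 40; python3 -m crank '[[0,0,0,0,0.15],[0,0,0,0,0.2],[0,0,0,0,0.25],[0,0,0,0,0.5],[0,0,0,0,0.5],[0,0,0,0,0.5],[0,0,0,0,0.5],[0,0,0,0,0.5]]'
```

```text
time: 29.65
tcp_pos: [451.6, -76.8, 71.8]
orientation: [3.139, 0.001, 1.654]
wrist_force: [0.0, -0.2, -0.3]
finger_gap: 0.999
grip_force: 0.0
time: 30.45
tcp_pos: [450.7, -76.5, 70.7]
orientation: [3.141, 0.0, 1.654]
wrist_force: [0.9, 0.2, 2.6]
finger_gap: 0.687
grip_force: 39.9
```

```bash
python3 -m crank '[[0,0,-0.01,0,0.5],[0,0,-0.03,0,0.5],[0,0,-0.04,0,0.5],[0,0,-0.035,0,0.5],[0,0,-0.015,4.7,0.5],[0,0,0,0,0.5],[0.02,0,0,0,0.5],[0.035,-0.001,0,0,0.5],[0.04,-0.001,0,0,0.5],[0.04,-0.001,0,0,0.5]]'; python3 -m crank '[[0.04,-0.001,0,0,0.5],[0.04,-0.001,0,0,0.5],[0.04,-0.001,0,0,0.5],[0.04,-0.001,0,0,0.5],[0.04,-0.001,0,0,0.5],[0.04,-0.001,0,0,0.5],[0.04,-0.001,0,0,0.5],[0.035,0,0,0,0.5],[0.025,0,0,0,0.5],[0,0,0,0,0.5]]'; python3 -m crank '[[0,0,0,0,0.5],[0,0,0,0,0.5],[0,0,0,0,0.5]]'
python3 - <<'E'
from h import *
f,W=wrist("w12")
rep("triv",[(f,W)],4,20,(340,540,300,500),CORK)
E
```

```text
time: 31.45
tcp_pos: [446.0, 59.2, 199.4]
orientation: [-3.139, 0.0, 1.573]
wrist_force: [0.4, 0.7, -2.4]
finger_gap: 0.686
grip_force: 39.8
time: 32.45
tcp_pos: [437.3, 402.6, 198.9]
orientation: [-3.138, -0.002, 1.58]
wrist_force: [-1.1, -0.5, -2.3]
finger_gap: 0.688
grip_force: 39.8
time: 32.75
tcp_pos: [440.3, 396.7, 200.2]
orientation: [-3.141, 0.002, 1.571]
wrist_force: [0.2, 0.4, -3.0]
finger_gap: 0.685
grip_force: 39.8
tcp [440.3 396.7 200.2] yaw 90.0
triv 4372 rect [441.3 413.9] [ 85.9 114.7] 88.4 circ [440.9 400.2] 57.4 z 9.7
```

View pics/w12.png

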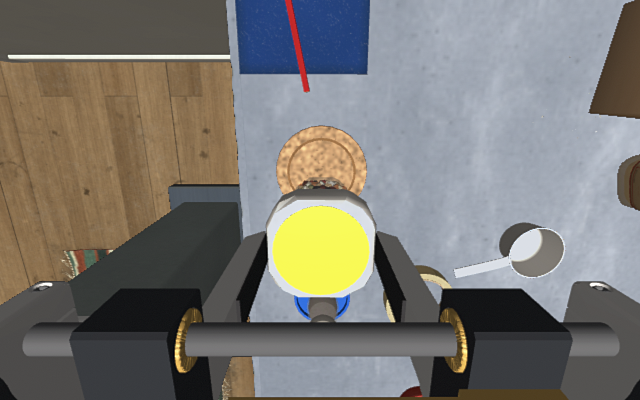

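The bean canister is held upright, yellow sticker at (321,250). The trivet's top edge shows at (321,126).

```bash
python3 -m crank '[[0.0015,0.0005,0.02,0,0.5],[0,0,0.03,0,0.5],[0,0,0.03,0,0.5],[0,0,0.02,0,0.5],[0,0,0.006,0,0.5],[0,0,0,0,0.5],[0,0,0,0,0.5],[0,0,0,0,0.5],[0,0,0,0,0.5]]'
python3 - <<'E'
from h import *
f,W=wrist("w13")
rep("sticker",[(f,W)],105,140,(380,510,330,470),lambda h:(abs(h[...,0]-30)<6)&(h[...,1]>100))
rep("triv",[(f,W)],4,20,(340,540,300,500),CORK)
E
```

```text
time: 33.7
tcp_pos: [441.1, 400.5, 95.8]
orientation: [3.14, -0.001, 1.572]
wrist_force: [-0.4, -0.4, -2.6]
finger_gap: 0.686
grip_force: 39.8
tcp [441.1 400.5  95.8] yaw 90.07
sticker 6725 rect [440.7 399.3] [57.3 57.8] 3.3 circ [440.7 399.3] 29.3 z 128.1
triv 5167 rect [441.  437.4] [114.2 118.4] 0.1 circ [440.9 427. ] 71.4 z 9.6
```

Well centred, so I'll lower the last 15 mm.

```bash
python3 -m crank '[[0,0,0.007,0,0.5],[0,0,0.004,0,0.5],[0,0,0.002,0,0.5],[0,0,0,0,0.5],[0,0,0,0,0.5]]'; python3 -m crank '[[0,0,0.001,0,0.5],[0,0,0,0,0.5],[0,0,0,0,0.5]]';  python3 -m crank '[[0,0,0.0005,0,0.5],[0,0,0,0,0.5],[0,0,0,0,0.5]]'
```

```text
time: 34.25
tcp_pos: [440.4, 400.0, 81.5]
orientation: [-3.141, 0.0, 1.572]
wrist_force: [-0.5, -0.4, -2.5]
finger_gap: 0.685
grip_force: 39.8
time: 34.55
tcp_pos: [440.6, 400.1, 80.8]
orientation: [3.141, -0.0, 1.572]
wrist_force: [0.1, -0.3, -1.1]
finger_gap: 0.689
grip_force: 39.8
time: 34.85
tcp_pos: [440.6, 400.5, 80.7]
orientation: [3.141, -0.001, 1.572]
wrist_force: [-0.9, 0.8, 2.6]
finger_gap: 0.684
grip_force: 39.9
```

```bash
python3 -m crank '[[0,0,0,0,0.4],[0,0,0,0,0.25],[0,0,0,0,0.1],[0,0,0,0,0],[0,0,0,0,0],[0,0,-0.02,0,0],[0,0,-0.04,0,0],[0,0,-0.05,0,0],[0,0,-0.05,0,0],[0,0,-0.03,0,0]]'; python3 -m crank '[[0,0,0,0,0],[0,0,0,0,0],[0,0,0,0,0]]'
python3 - <<'E'
from h import *
f,W=wrist("w14")
rep("beansticker",[(f,W)],105,140,(380,510,330,470),lambda h:(abs(h[...,0]-30)<6)&(h[...,1]>100))
fs=[]
for n in("scene","side"):
    g=vision.grab_frame(n); cv2.imwrite(f"pics/{n}1.png",g["pixels"][:,:,::-1]); fs.append((g,cloud(g)))
rep("ricesticker",fs,110,140,(430,590,-460,-310),lambda h:(abs(h[...,0]-67)<15)&(h[...,1]>60))
rep("jar",fs,95,115,(380,520,-270,-150))
rep("shk",fs,65,120,(380,510,150,290))
rep("timer",fs,20,70,(530,640,-50,80))
rep("tape",fs,15,35,(480,640,100,280))
E
```

```text
time: 35.85
tcp_pos: [441.1, 401.2, 274.1]
orientation: [3.138, -0.003, 1.572]
wrist_force: [0.9, 0.1, 0.2]
finger_gap: 1.001
grip_force: 0.0
time: 36.15
tcp_pos: [440.0, 398.9, 268.6]
orientation: [-3.14, 0.002, 1.572]
wrist_force: [0.3, -0.6, -1.2]
finger_gap: 1.0
grip_force: 0.0
tcp [440.  398.9 268.6] yaw 90.08
beansticker 1856 rect [441.2 399.2] [56.1 57. ] 1.2 circ [440.9 399.2] 28.9 z 113.2
ricesticker 0
ricesticker 331 rect [ 510.3 -388.6] [54.5 55.4] 67.8 circ [ 510.7 -387.4] 28.8 z 125.0
jar 6
jar 163 rect [ 443.4 -205.6] [38.2 37.7] 61.4 circ [ 443.2 -204.5] 21.2 z 108.8
shk 121 rect [437.6 221.1] [32.5 31.5] 57.7 circ [438.9 220.3] 17.3 z 88.1
shk 87 rect [440.3 211.9] [26.4 32.4] 38.9 circ [439.5 211.5] 16.8 z 85.8
timer 307 rect [593.6  21.7] [65.8 66.9] 7.0 circ [593.9  21.3] 34.9 z 35.5
timer 289 rect [596.1  11.5] [60.5 64.2] 66.8 circ [596.9  16.1] 35.1 z 35.6
tape 342 rect [578.3 230.7] [121.6  98.2] 76.3 circ [589.1 230.8] 67.7 z 23.5
tape 233 rect [579.6 224.9] [122.6  94.9] 80.0 circ [587.6 228.9] 67.5 z 23.0
```

View pics/side1.png

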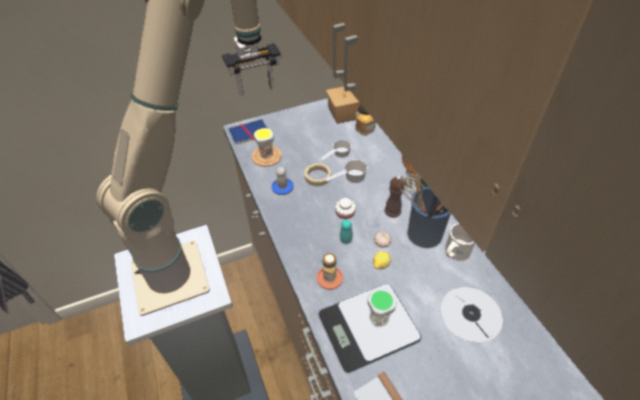

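The side view shows everything upright and placed: rice on the scale (382,303), beans on the trivet (265,142), shaker in the blue dish (282,180) and jar in the terracotta dish (330,270). The timer and tape haven't moved, and the arm is clear.

```bash
python3 -c "
from workcell import arm
print(arm.job_done())"
```

```text
the job is handed in; nothing more can be done
None
```

The job is handed in at about 36 s: the shaker and jar stand in their dishes, the rice canister is on the scale and the bean canister on the trivet, all upright and centred within a few mm, and the timer and tape did not move.

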